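# Seat the lid of a vacuum sample chamber

### The arm

A 6-joint arm with a two-finger parallel gripper is mounted at the origin on the work surface. World frame = base frame: x ahead of the robot, y to its left, z up, the work surface at z = 0. Lengths are in m, angles in rad, forces in N, time in s.
With the tool pointing down it reaches from about 0.225 to 0.875 m from the base axis. Payload 3.4 kg.
Tool frame: the origin (TCP) lies at the very end of the fingers, on their centre line; the grasp point (between the pads) lies manip.pinch_z behind it (manip.pinch_z is the distance from the TCP to the grasp point, in m); z points along the fingers, y is the direction in which the jaws open and shut (so a half turn about z gives the same grasp; the last joint's range is limited). The gripper opens to 85 mm and grips with 20 to 120 N. Pads are 22 mm wide; open, the fingers measure 114 mm over their backs; the gripper's body (76 mm by 85 mm) begins 54 mm behind the grasp point. The pads swing forward as they close: fully open they stand 13 mm farther back than shut.
Start: joints at [1.031, 0.276, 1.505, -0, 1.361, -0.121], TCP at [0.234, 0.525, 0.231] pointing down, gripper open.
Joint ranges: [-2.89, 2.89], [-0.75, 2.08], [0.22, 2.7], [-1.18, 4.32], [0.11, 2.71], [-2.7, 2.7]. Speed limits (rad/s): [2.57, 2.57, 3.14, 3.14, 3.14, 3.14].

### API

Orientations are given as a unit quaternion [w, x, y, z].
In Python, from rig import manip, imaging, workorder gives the robot as it stands.
- The arm moves only by the tool apply_moves, never from a script. Its argument "moves" is one flat list of numbers, 7 for each row, row after row: the finger opening in m, from 0 to 0.0854, then the shift along the tool's x, y, z in m, then the turn, a rotation vector about the tool's x, y, z in rad. In form: [jaw, tx, ty, tz, rx, ry, rz, jaw, tx, ty, tz, rx, ry, rz, ...]. A call has exactly 8 rows; each row shifts and turns the pose as measured when the row begins, along the tool's axes as they then stand; what a row does not reach is not made up. A row lasts 1/12 s, in which the tool goes at most 41.7 mm and 7.16 degrees, less where a joint would pass 70% of its speed; a pose out of reach is approached as far as the arm can. A call with a gripper value outside its range is refused whole. The fingers move at their own pace and stop on an object; "newtons" is the grip in N (left out, the last holds). Time passes only in rows, so rows that do not move let the fingers close, or fill a call up. It gives the time, the measured TCP pose, the force and the opening at its end, in the units of the state.
- manip.get_state(): the state, without advancing time (a new reading comes with each control period).
- imaging.get_image(name): name is "side" or "top" or "wrist"; returns a dict with "image" (384x512x3 uint8, red, green, blue), "range_z" (384x512 float32, m along the optical axis (not along the pixel's ray), 0 where there is no reading), "fx", "fy", "cx", "cy" (pixels), "R" (3x3) and "t" (3): a world point X has camera coordinates R X + t. Camera axes: x right, y down, z forward; pixel columns grow to the right and rows downward; lengths in m; the calibration is good to about 2 mm. A picture is of the moment at which its call begins.
- workorder.sign_off(): hands the job in, once; it reports no verdict.
The state is a dict: "clock": time; "qpos": joint angles; "qd": joint speeds; "effort": joint torques, N m; "position": TCP position; "ee_rot": TCP orientation; "contact_force": force on the tool from outside, world axes, zero at the start; "moment": the same for the moment, N m; "width": finger opening in m.
Only numpy, scipy, OpenCV 4.12 (cv2) and the standard library are available. Lean on these libraries where they do the work, as an engineer would, in place of code of your own. Each camera call takes 0.05 s, during which the arm holds its last target.

### The job

Two sample chambers stand on the lab bench; the lid with the round knob still stands up on its gasket. Press that lid down one corner at a time, in turn, until it lies flat and fully home on the rim all round. Leave the other chamber, whose lid has a bar handle and is already sealed, alone.

Things in the scene. Friction and masses are not known exactly. Their poses are not given: they have to be found in the camera images.
- chamber: The unsealed chamber, fixed: an open white rectangular box, 140 mm (its x) by 120 mm (its y) by 100 mm high, walls 22 mm thick, black rubber seal on the rim, on a steel riser block (110 x 90 mm) whose height above the bench differs each time, 5 to 50 mm. Origin at the centre of the box's underside (top of the riser), z up.
- rim (a point): Centre of that chamber's rim, 100 mm above its underside, axes as the chamber's. Under the lid at x = +-57, y = +-47 mm stand four black rubber gasket pads, 18 mm square, 11 mm above the rim at the start. A pad slides straight down when pushed with about 10 N, stays there, and stops flush with the rim. Press the lid right above each pad with shut fingertips, about 20 N; the lid's middle would need 40 N.
- lid_top (a point): Centre of the upper face of the loose lid on those pads: aluminium plate 136 x 116 x 8 mm, about 0.4 kg, round black knob 32 mm wide and 24 mm high in the middle; axes as the chamber's. A plug below keeps it centred within 6 mm. 19 mm above the rim at the start, 8 mm when home. Pressing one corner tilts it; the opposite corner can rise to 35 mm above the rim and it may rock back on release.
- sealed_chamber: The other chamber, same box, its lid already flat on the rim (plate top 108 mm above the bench) with a straight black bar handle, 90 mm along its x, top at 140 mm, all fixed to the bench; origin at the centre of its underside. Not to be touched.
Not all that is in view belongs to the job. Of the things like the part that bears lid_top, leave any that is orange; of the rest the larger one is meant.

How it is judged:
By the outcome, as a careful person would: the job done as asked, in the order asked, and still so for the second after the job is handed in, with the robot touching nothing.
It also fails if it takes over 43 s, if anything falls off the work surface, if the arm or the gripper's body presses on something with over 40 N, if the wrist force passes 120 N, or if a joint passes its speed limit or range.

## Working session

There is one attempt and no reset: what is moved stays moved. The work goes in short steps, Python scripts to look and compute and a tool call to move; the robot and the scene stay as the last step left them, time stands still between calls to the robot, and variables do not carry over. Pictures are saved under pics/ and viewed, and the job is handed in when it is done.

Besides the shell and the picture viewer there is one more tool, called as name(argument=value, ...) on one line, values as JSON. apply_moves: Moves the arm, as the interface text tells. Its arguments: {"type":"object","properties":{"moves":{"type":"array"},"newtons":{"type":"number"}},"required":["moves"]}

```bash
mkdir -p pics; cat > h.py <<'E'
from rig import manip, imaging, workorder
import numpy as np, cv2
def grab(n,tag):
    d=imaging.get_image(n); np.savez(f'pics/{tag}.npz',**{k:np.array(v) for k,v in d.items()})
    cv2.imwrite(f'pics/{tag}.png',cv2.cvtColor(d['image'],cv2.COLOR_RGB2BGR)); return d
def load(tag): return np.load(f'pics/{tag}.npz')
def world(d,u,v,z=None):
    z=d['range_z'][int(round(v)),int(round(u))] if z is None else z
    c=np.array([(u-d['cx'])/d['fx']*z,(v-d['cy'])/d['fy']*z,z]); return d['R'].T@(c-d['t'])
def cloud(d):
    z=d['range_z'].astype(float);v,u=np.indices(z.shape)
    c=np.stack([(u-d['cx'])/d['fx']*z,(v-d['cy'])/d['fy']*z,z],-1)
    return (c-d['t'])@d['R']
E
python3 - <<'E'
from h import *
print(manip.get_state(), manip.pinch_z)
a=[grab(n,n+'0') for n in('top','side','wrist')]
E
```

```text
{'clock': 0.0, 'qpos': array([ 1.03101647e+00,  2.76618017e-01,  1.50615802e+00,  1.22502037e-05,
        1.36070728e+00, -1.21036676e-01]), 'qd': array([-0.00014468, -0.00028424, -0.00066628,  0.0011047 , -0.00069849,
       -0.00076048]), 'effort': array([ 2.83042928e-04, -4.16768253e+01, -2.45806342e+01, -2.53825638e-04,
        1.05503880e-02, -4.20047400e-06]), 'position': array([0.23354212, 0.52484364, 0.23041668]), 'ee_rot': array([-3.12358424e-04,  2.07846415e-01,  9.78161016e-01, -8.92255380e-04]), 'contact_force': array([-0.78802132,  0.25004867,  0.52130042]), 'moment': array([-0.02218271, -0.03114685,  0.02989441]), 'width': 0.08553948640729077} 0.0187
```

View pics/top0.png

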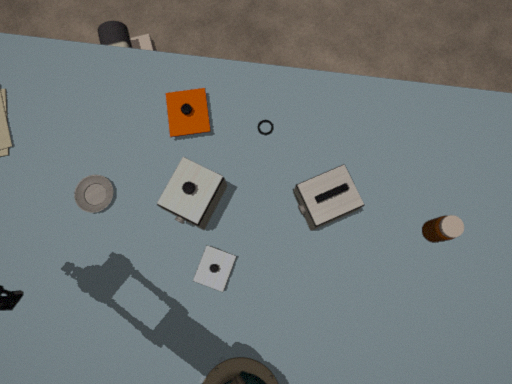

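View pics/side0.png

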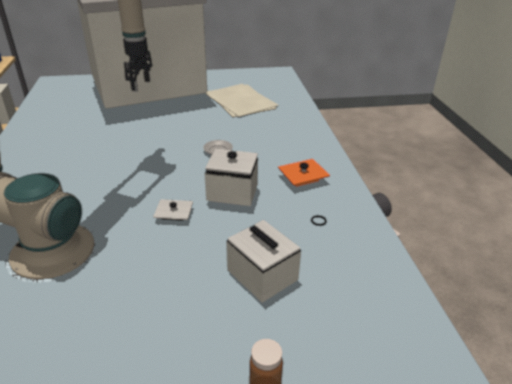

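View pics/wrist0.png

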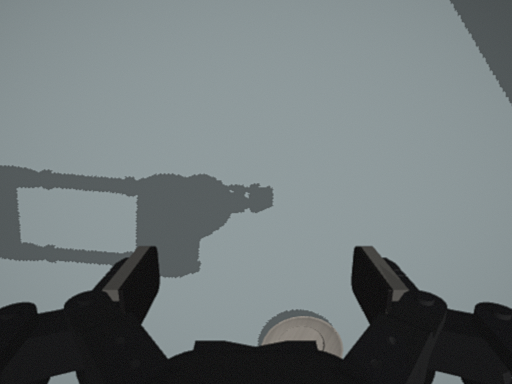

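The loose lid is in the top view at about (192,191), with its knob at (189,188). The bar-handle chamber is at (330,195). The orange lid (188,112) and the small lid (214,268) are decoys.

```bash
python3 - <<'E'
from h import *
for n,pts in(('top0',[(189,188),(200,178),(180,200),(192,205),(330,195),(340,180),(255,200),(214,268),(188,112)]),('side0',[(232,155),(220,160),(248,163),(264,237),(290,245),(300,230)])):
    d=load(n)
    for p in pts: print(n,p,world(d,*p).round(4))
# lid plate fits
for n,box in(('top0',(150,150,235,235)),('side0',(195,140,270,215))):
    d=load(n);P=cloud(d);u0,v0,u1,v1=box
    Q=P[v0:v1,u0:u1].reshape(-1,3);z=Q[:,2]
    h,e=np.histogram(z,bins=np.arange(0,.25,.003));
    print(n,[(round(e[i],3),h[i]) for i in range(len(h)) if h[i]>5])
for n,box in(('top0',(150,150,235,235)),('side0',(195,140,270,215))):
    d=load(n);im=d['image'][box[1]:box[3],box[0]:box[2]]
    cv2.imwrite(f'pics/c_{n}.png',cv2.resize(cv2.cvtColor(im,cv2.COLOR_RGB2BGR),None,fx=7,fy=7,interpolation=cv2.INTER_CUBIC))
E
```

```text
top0 (189, 188) [0.5034 0.1865 0.1562]
top0 (200, 178) [0.5371 0.1685 0.1319]
top0 (180, 200) [0.475  0.2087 0.1321]
top0 (192, 205) [0.4666 0.1773 0.1309]
top0 (330, 195) [ 0.5359 -0.1604  0.1316]
top0 (340, 180) [ 0.5839 -0.186   0.1076]
top0 (255, 200) [ 0.5238  0.0288 -0.003 ]
top0 (214, 268) [0.3216 0.1097 0.0442]
top0 (188, 112) [0.738  0.2465 0.0574]
side0 (232, 155) [0.5047 0.1806 0.156 ]
side0 (220, 160) [0.4699 0.1988 0.1306]
side0 (248, 163) [0.5508 0.1677 0.1326]
side0 (264, 237) [ 0.5436 -0.1695  0.132 ]
side0 (290, 245) [ 0.6057 -0.179   0.108 ]
side0 (300, 230) [ 0.6789 -0.0028  0.0009]
top0 [(np.float64(0.0), np.int64(1137)), (np.float64(0.003), np.int64(104)), (np.float64(0.009), np.int64(6)), (np.float64(0.012), np.int64(13)), (np.float64(0.015), np.int64(10)), (np.float64(0.018), np.int64(9)), (np.float64(0.021), np.int64(9)), (np.float64(0.024), np.int64(14)), (np.float64(0.027), np.int64(12)), (np.float64(0.03), np.int64(6)), (np.float64(0.033), np.int64(13)), (np.float64(0.036), np.int64(9)), (np.float64(0.039), np.int64(12)), (np.float64(0.042), np.int64(7)), (
[... 2168 characters left out ...]
)), (np.float64(0.09), np.int64(37)), (np.float64(0.093), np.int64(48)), (np.float64(0.096), np.int64(45)), (np.float64(0.099), np.int64(46)), (np.float64(0.102), np.int64(45)), (np.float64(0.105), np.int64(50)), (np.float64(0.108), np.int64(54)), (np.float64(0.111), np.int64(105)), (np.float64(0.114), np.int64(99)), (np.float64(0.117), np.int64(20)), (np.float64(0.12), np.int64(9)), (np.float64(0.123), np.int64(13)), (np.float64(0.126), np.int64(43)), (np.float64(0.129), np.int64(212)), (np.float64(0.132), np.int64(560)), (np.float64(0.135), np.int64(80)), (np.float64(0.147), np.int64(8)), (np.float64(0.15), np.int64(6)), (np.float64(0.153), np.int64(20)), (np.float64(0.156), np.int64(29))]
```

View pics/c_top0.png

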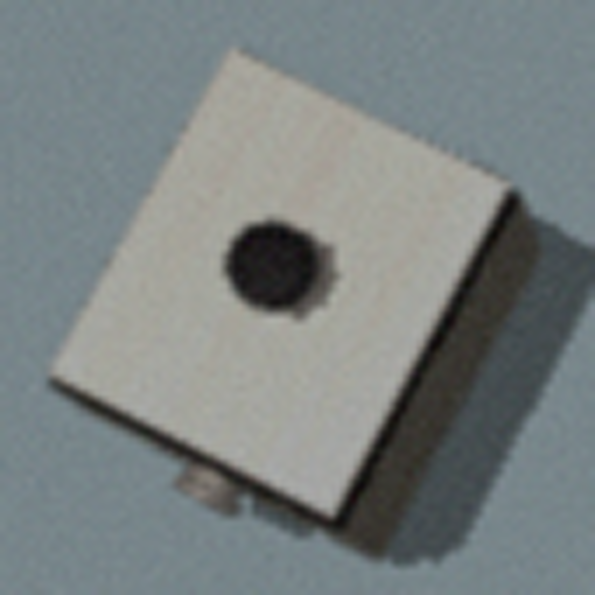

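View pics/c_side0.png

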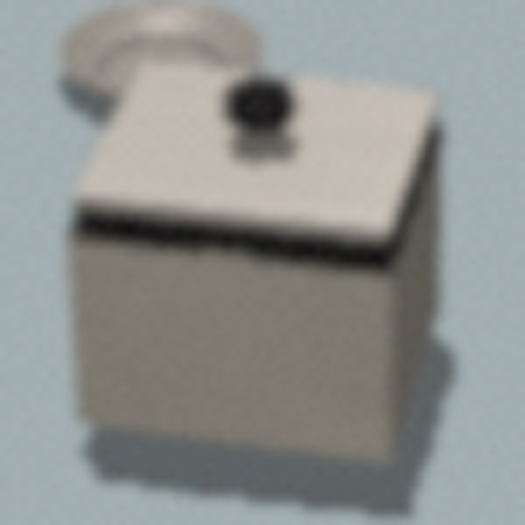

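The crop of the top view shows the lid corners at about (235,48), (516,187), (338,525) and (50,378), and the knob at (270,266). I'll turn these into a pose and compare it with a depth fit.

```bash
python3 - <<'E'
from h import *
d=load('top0')
def ray(d,u,v,z):
    a=d['R'].T@(-d['t']);b=d['R'].T@np.array([(u-d['cx'])/d['fx'],(v-d['cy'])/d['fy'],1]);return a+b*(z-a[2])/b[2]
C=np.array([ray(d,x/7+150-.43,y/7+150-.43,.131) for x,y in[(235,48),(516,187),(338,525),(50,378)]])
print(C.round(4),C.mean(0).round(4))
for i in range(4):
    e=C[(i+1)%4]-C[i];print(np.linalg.norm(e).round(4),np.degrees(np.arctan2(e[1],e[0])).round(2))
print('knob',ray(d,150+270/7-.43,150+266/7-.43,.155))
for n,box in(('top0',(150,150,235,235)),('side0',(195,140,270,215))):
    D=load(n);P=cloud(D);u0,v0,u1,v1=box
    Q=P[v0:v1,u0:u1].reshape(-1,3)
    m=(Q[:,2]>.122)&(Q[:,2]<.138);Q=Q[m]
    r=cv2.minAreaRect(Q[:,:2].astype(np.float32)); print(n,r, np.median(Q[:,2]), np.linalg.lstsq(np.c_[Q[:,:2]-[.503,.186],np.ones(len(Q))],Q[:,2],rcond=None)[0].round(4))
    # bench calibration check
    B=P.reshape(-1,3);b=B[(abs(B[:,2])<.012)&(B[:,0]>.3)&(B[:,0]<.7)&(abs(B[:,1])<.3)];print('bench',np.median(b[:,2]))
    print('sealed z',np.median((B:=B[(abs(B[:,2]-.108)<.012)&(abs(B[:,0]-.53)<.06)&(abs(B[:,1]+.17)<.06)])[:,2]))
E
```

```text
[[0.5877 0.2203 0.131 ]
 [0.5493 0.1111 0.131 ]
 [0.4203 0.155  0.131 ]
 [0.4588 0.2649 0.131 ]] [0.504  0.1878 0.131 ]
0.1158 -109.36
0.1363 161.21
0.1164 70.64
0.1363 -19.07
knob [0.50447012 0.18900546 0.155     ]
top0 ((0.5055002570152283, 0.18970036506652832), (0.1174192875623703, 0.13617129623889923), 71.20226287841797) 0.13033525339858087 [ 0.002  -0.      0.1303]
bench -0.0008135837238353342
sealed z 0.10708654912275947
side0 ((0.5040925741195679, 0.19108588993549347), (0.12261547893285751, 0.13601504266262054), 70.2202377319336) 0.13288137324914676 [0.0026 0.0184 0.1327]
bench 0.0014193714810406745
sealed z 0.1090966489230748
```

Both views agree. The lid centre is at about (0.504, 0.188) with yaw about -19°. The top is at about 0.131, so the rim is at about 0.112 and the home height is about 0.120. The measured sides, 136 x 116 mm, match the given size. I'll shut the fingers and move over.

apply_moves(moves=[0, -0.036, -0.017, 0, 0, 0, 0, 0, -0.036, -0.017, 0, 0, 0, 0, 0, -0.036, -0.017, 0, 0, 0, 0, 0, -0.036, -0.017, 0, 0, 0, 0, 0, -0.036, -0.017, 0, 0, 0, 0, 0, -0.036, -0.017, 0, 0, 0, 0, 0, -0.036, -0.017, 0, 0, 0, 0, 0, -0.02, -0.01, 0, 0, 0, -0.08], newtons=40)

```text
clock: 0.82
position: [0.433, 0.2931, 0.2266]
ee_rot: [-0.002, 0.161, 0.987, -0.001]
contact_force: [-0.0, -0.7, -0.5]
width: -0.0
```

```bash
cat >> h.py <<'E'
from scipy.spatial.transform import Rotation as Ro
c=np.array([.504,.188]);X=np.array([.9455,-.3256]);Y=np.array([.3256,.9455])
T={'A':c-.056*X+.046*Y,'B':c+.056*X+.046*Y,'C':c+.056*X-.046*Y,'D':c-.056*X-.046*Y}
def delta(k,z):
    s=manip.get_state();q=s['ee_rot'];R=Ro.from_quat([q[1],q[2],q[3],q[0]])
    t=np.r_[T[k],z]
    print('t',s['clock'],'pos',s['position'].round(4),'F',s['contact_force'].round(1),'w',round(float(s['width']),4),'tilt',R.apply([0,0,1]).round(3),'xaxis',R.apply([1,0,0]).round(3))
    print(k,t.round(4),'tool delta',R.inv().apply(t-s['position']).round(4))
E
python3 - <<'E'
from h import *
delta('A',.15); grab('wrist','w1')
E
```

```text
t 0.8167 pos [0.433  0.2931 0.2266] F [-0.  -0.7 -0.5] w -0.0 tilt [-0.005 -0.001 -1.   ] xaxis [-0.948  0.318  0.004]
A [0.466  0.2497 0.15  ] tool delta [-0.0454 -0.0305  0.0765]
```

View pics/w1.png

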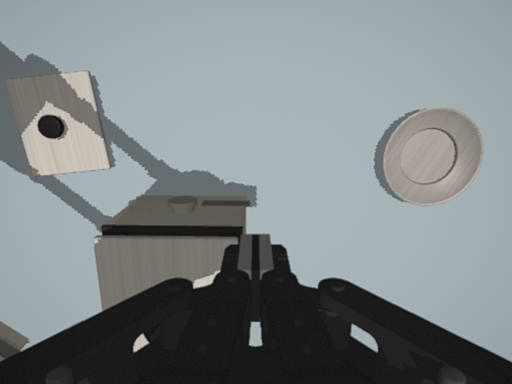

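The wrist view shows the lid's near edge from (96,237) to (244,237), the shut fingers at (255,240), and a box with a small fitting below.

```bash
python3 - <<'E'
from h import *
d=load('w1')
for p in[(243,238),(97,238)]:
    a=d['R'].T@(-d['t']);b=d['R'].T@np.array([(p[0]-d['cx'])/d['fx'],(p[1]-d['cy'])/d['fy'],1]);print(p,(a+b*(.131-a[2])/b[2]).round(4),world(d,p[0],p[1]+4).round(4))
cv2.imwrite('pics/c_w1.png',cv2.resize(cv2.imread('pics/w1.png')[180:300,80:270],None,fx=4,fy=4,interpolation=2))
E
```

```text
(243, 238) [0.4624 0.2732 0.131 ] [0.4215 0.2917 0.2396]
(97, 238) [0.4256 0.1634 0.131 ] [0.4285 0.1623 0.1317]
```

View pics/c_w1.png

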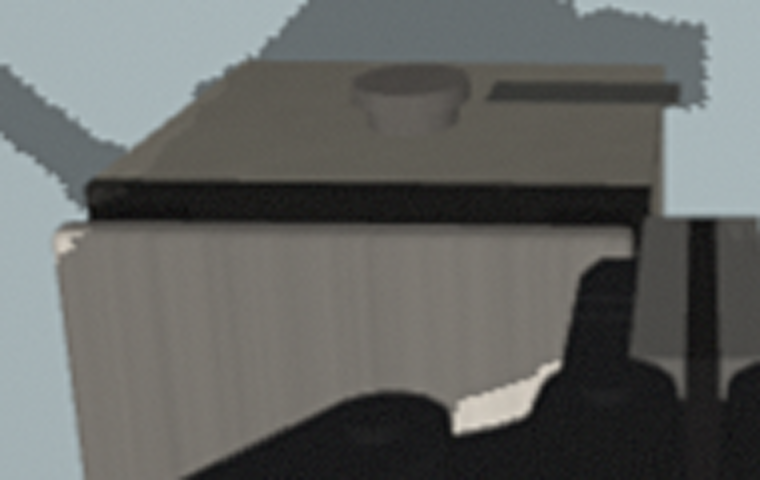

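apply_moves(moves=[0, -0.022, -0.015, 0.01, 0, 0, 0, 0, -0.022, -0.015, 0.01, 0, 0, 0, 0, 0, 0, 0.02, 0, 0, 0, 0, 0, 0, 0.02, 0, 0, 0, 0, 0, 0, 0.01, 0, 0, 0, 0, 0, 0, 0, 0, 0, 0, 0, 0, 0, 0, 0, 0, 0, 0, 0, 0, 0, 0, 0, 0])

```text
clock: 1.53
position: [0.4706, 0.2439, 0.1534]
ee_rot: [-0.001, 0.164, 0.987, -0.001]
contact_force: [-1.0, 0.2, -0.1]
width: -0.0001
```

```bash
python3 - <<'E'
from h import *
delta('A',.131)
E
```

```text
t 1.5333 pos [0.4706 0.2439 0.1534] F [-1.   0.2 -0.1] w -0.0001 tilt [-0.003 -0.002 -1.   ] xaxis [-0.946  0.323  0.002]
A [0.466  0.2497 0.131 ] tool delta [0.0061 0.0041 0.0224]
```

The wrist picture, taken while the arm was still settling, disagrees with the top view by several mm. I'll recheck now that it is at rest.

```bash
python3 - <<'E'
from h import *
grab('wrist','w2');grab('top','top1');grab('side','side1')
print(manip.get_state()['position'])
im=cv2.imread('pics/top1.png')[150:235,150:235]
cv2.imwrite('pics/c_t1.png',np.hstack([cv2.resize(im,(400,400),interpolation=2),cv2.resize(cv2.imread('pics/side1.png')[130:215,190:275],(400,400),interpolation=2)]))
E
```

```text
[0.47116962 0.24413307 0.15415562]
```

View pics/w2.png

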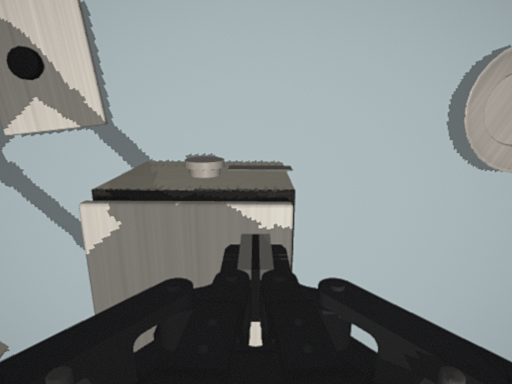

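View pics/c_t1.png

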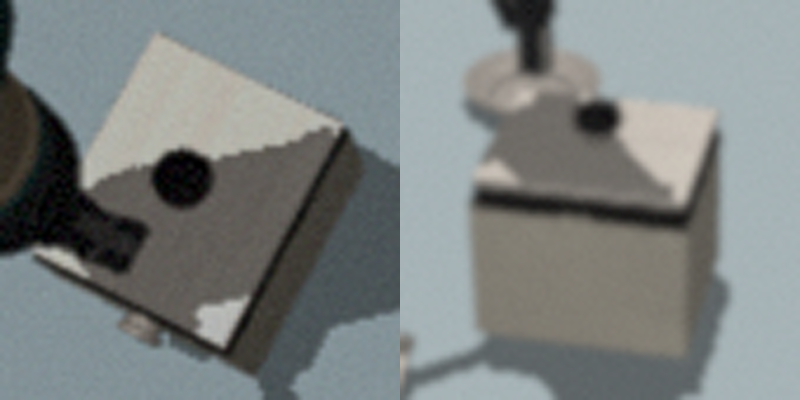

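In the wrist view the near-edge corners of the lid are at (81,204) and (293,204), and the fingertip is at (255,236).

```bash
python3 - <<'E'
from h import *
d=load('w2')
def ray(u,v,z):
    a=d['R'].T@(-d['t']);b=d['R'].T@np.array([(u-d['cx'])/d['fx'],(v-d['cy'])/d['fy'],1]);return (a+b*(z-a[2])/b[2]).round(4)
for p in[(81,204),(293,204)]: print(p,ray(*p,.131),world(d,p[0]+(4 if p[0]<200 else -4),p[1]+3).round(4))
print('tcp px', ray(255,236,.1541), 'cam',-(d['R'].T@d['t']))
s=manip.get_state()['position'];q=d['R']@s+d['t'];print('tcp proj',q[:2]/q[2]*[d['fx'],d['fy']]+[d['cx'],d['cy']],q)
Q=cloud(d)[206:226,90:225].reshape(-1,3);print('lid z',np.median(Q[:,2]),len(Q))
E
```

```text
(81, 204) [0.425  0.1615 0.131 ] [0.4271 0.1632 0.1317]
(293, 204) [0.4614 0.2685 0.131 ] [0.4625 0.266  0.1306]
tcp px [0.4631 0.2467 0.1541] cam [0.40653099 0.26643996 0.2956699 ]
tcp proj [255.47760022 252.54195038] [0.00018149 0.027615   0.15472369]
lid z 0.13091421224158883 2700
```

```bash
python3 - <<'E'
from h import *
d=load('w2')
cv2.imwrite('pics/c_w2.png',cv2.resize(cv2.imread('pics/w2.png')[150:250,70:310],None,fx=3.3,fy=3.3,interpolation=2))
def ray(u,v,z):
    a=d['R'].T@(-d['t']);b=d['R'].T@np.array([(u-d['cx'])/d['fx'],(v-d['cy'])/d['fy'],1]);return (a+b*(z-a[2])/b[2]).round(4)
for z in(.111,.112,.113): print(ray(93,190,z),ray(294.5,190,z))
E
```

```text
[0.4217 0.1595 0.111 ] [0.4601 0.2722 0.111 ]
[0.4216 0.1601 0.112 ] [0.4598 0.2721 0.112 ]
[0.4215 0.1607 0.113 ] [0.4595 0.2721 0.113 ]
```

View pics/c_w2.png

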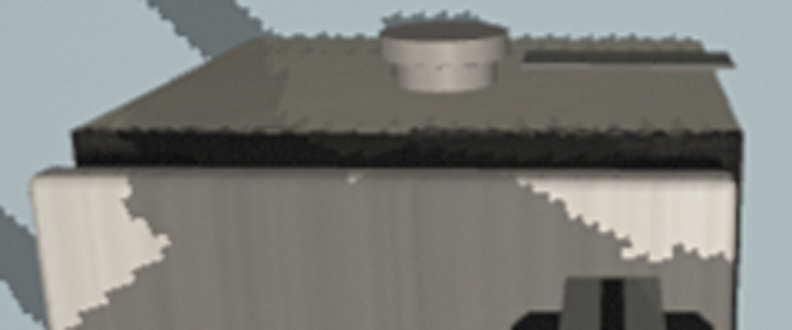

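The wrist view sees lid and fingertip together, and it gives a centre of about (0.5065, 0.192). The lid sits centred on the box, so I'll use that centre.

```bash
sed -i 's/c=np.array(\[.504,.188\])/c=np.array([.5065,.192])/' h.py; python3 - <<'E'
from h import *
delta('A',.131)
E
```

```text
t 1.6833 pos [0.4712 0.2441 0.1542] F [ 0.3 -0.6  0.3] w -0.0001 tilt [-0.001 -0.002 -1.   ] xaxis [-0.947  0.323  0.001]
A [0.4685 0.2537 0.131 ] tool delta [0.0056 0.0083 0.0231]
```

apply_moves(moves=[0, 0.005, 0.008, 0.01, 0, 0, 0, 0, 0.001, 0.0, 0.006, 0, 0, 0, 0, 0, 0, 0.003, 0, 0, 0, 0, 0, 0, 0.002, 0, 0, 0, 0, 0, 0, 0.002, 0, 0, 0, 0, 0, 0, 0.002, 0, 0, 0, 0, 0, 0, 0.002, 0, 0, 0, 0, 0, 0, 0.002, 0, 0, 0])

```text
clock: 2.35
position: [0.4685, 0.2565, 0.1287]
ee_rot: [0.002, 0.163, 0.987, 0.001]
contact_force: [-3.0, -1.2, 12.0]
width: -0.0001
```

```bash
python3 - <<'E'
from h import *
delta('A',.120)
E
```

```text
t 2.35 pos [0.4685 0.2565 0.1287] F [-3.  -1.2 12. ] w -0.0001 tilt [ 0.005  0.001 -1.   ] xaxis [-0.947  0.321 -0.004]
A [0.4685 0.2537 0.12  ] tool delta [-0.0009 -0.0027  0.0087]
```

apply_moves(moves=[0, 0, -0.001, 0.002, 0, 0, 0, 0, 0, -0.001, 0.002, 0, 0, 0, 0, 0, -0.001, 0.002, 0, 0, 0, 0, 0, 0, 0.002, 0, 0, 0, 0, 0, 0, 0.002, 0, 0, 0, 0, 0, 0, 0.002, 0, 0, 0, 0, 0, 0, 0.002, 0, 0, 0, 0, 0, 0, 0.002, 0, 0, 0])

```text
clock: 3.02
position: [0.4685, 0.2566, 0.1281]
ee_rot: [0.006, 0.163, 0.987, 0.006]
contact_force: [-3.0, -1.9, 12.6]
width: -0.0
```

```bash
python3 - <<'E'
from h import *
delta('A',.120)
E
```

```text
t 3.0167 pos [0.4685 0.2566 0.1281] F [-3.  -1.9 12.6] w -0.0 tilt [ 0.015  0.01  -1.   ] xaxis [-0.947  0.322 -0.011]
A [0.4685 0.2537 0.12  ] tool delta [-0.0009 -0.0028  0.008 ]
```

apply_moves(moves=[0, 0, -0.001, 0.004, 0.01, 0.008, 0, 0, 0, 0, 0.004, 0.01, 0.008, 0, 0, 0, 0, 0.004, 0.005, 0.005, 0, 0, 0, 0, 0.004, 0.005, 0.005, 0, 0, 0, 0, 0.004, 0.003, 0.003, 0, 0, 0, 0, 0.004, 0.003, 0.003, 0, 0, 0, 0, 0.004, 0.003, 0.003, 0, 0, 0, 0, 0.004, 0.003, 0.003, 0])

```text
clock: 3.68
position: [0.4686, 0.2574, 0.1222]
ee_rot: [-0.01, 0.164, 0.986, -0.007]
contact_force: [-6.1, -2.1, 23.1]
width: 0.0001
```

```bash
python3 - <<'E'
from h import *
delta('A',.120)
E
```

```text
t 3.6833 pos [0.4686 0.2574 0.1222] F [-6.1 -2.1 23.1] w 0.0001 tilt [-0.023 -0.011 -1.   ] xaxis [-0.946  0.323  0.018]
A [0.4685 0.2537 0.12  ] tool delta [-0.0011 -0.0035  0.0022]
```

apply_moves(moves=[0, 0, 0, 0.004, -0.01, -0.01, 0, 0, 0, 0, 0.004, -0.004, -0.004, 0, 0, 0, 0, 0.004, -0.002, -0.002, 0, 0, 0, 0, 0.004, 0, 0, 0, 0, 0, 0, 0.004, 0, 0, 0, 0, 0, 0, 0.004, 0, 0, 0, 0, 0, 0, 0.004, 0, 0, 0, 0, 0, 0, 0.004, 0, 0, 0])

```text
clock: 4.35
position: [0.4687, 0.2574, 0.1221]
ee_rot: [0.007, 0.164, 0.986, 0.004]
contact_force: [-7.5, -3.0, 24.6]
width: 0.0002
```

```bash
python3 - <<'E'
from h import *
delta('A',.120);grab('side','s2');grab('wrist','w3')
cv2.imwrite('pics/c_s2.png',np.hstack([cv2.resize(cv2.imread('pics/s2.png')[130:215,190:275],(400,400),interpolation=2),cv2.resize(cv2.imread('pics/w3.png'),(400,300))[:, :] if 0 else np.vstack([cv2.resize(cv2.imread('pics/w3.png'),(400,300)),np.zeros((100,400,3),np.uint8)])]))
E
```

```text
t 4.35 pos [0.4687 0.2574 0.1221] F [-7.5 -3.  24.6] w 0.0002 tilt [ 0.015  0.005 -1.   ] xaxis [-0.946  0.323 -0.013]
A [0.4685 0.2537 0.12  ] tool delta [-0.001  -0.0036  0.0021]
```

View pics/c_s2.png

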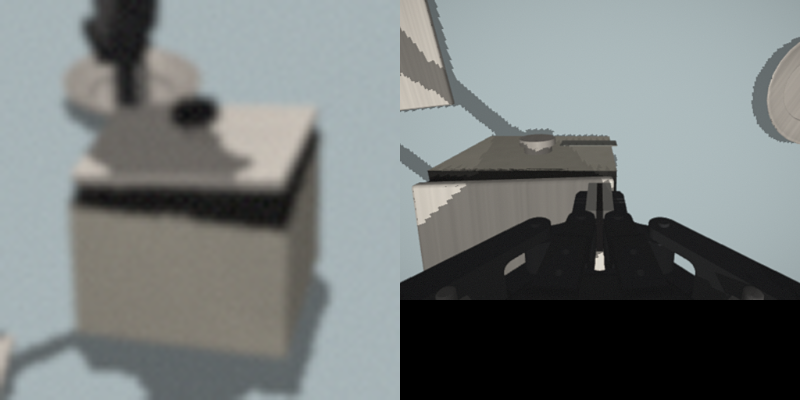

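Side view: the lid tilts down at the corner under the fingers. z holds at 0.122 under 25 N, so that pad has bottomed. Next corner.

apply_moves(moves=[0, 0, -0.002, -0.02, 0.005, 0.006, 0, 0, 0, -0.001, -0.022, 0.005, 0.006, 0, 0, -0.03, 0, 0, 0, 0, 0, 0, -0.035, 0, 0, 0, 0, 0, 0, -0.03, 0, 0, 0, 0, 0, 0, -0.01, 0, 0, 0, 0, 0, 0, 0, 0, 0, 0, 0, 0, 0, 0, 0, 0, 0, 0, 0])

```text
clock: 5.12
position: [0.5687, 0.219, 0.1693]
ee_rot: [0.002, 0.163, 0.987, 0.001]
contact_force: [0.1, 0.4, 0.4]
width: 0.0001
```

```bash
python3 - <<'E'
from h import *
delta('B',.133);grab('side','s3');grab('wrist','w3')
cv2.imwrite('pics/c_s3.png',np.hstack([cv2.resize(cv2.imread('pics/s3.png')[130:215,190:275],(400,400),interpolation=2),np.vstack([cv2.resize(cv2.imread('pics/w3.png'),(400,300)),np.zeros((100,400,3),np.uint8)])]))
E
```

```text
t 5.1167 pos [0.5687 0.219  0.1693] F [0.1 0.4 0.4] w 0.0001 tilt [ 0.004  0.001 -1.   ] xaxis [-0.947  0.322 -0.003]
B [0.5744 0.2173 0.133 ] tool delta [-0.0059  0.0001  0.0363]
```

View pics/c_s3.png

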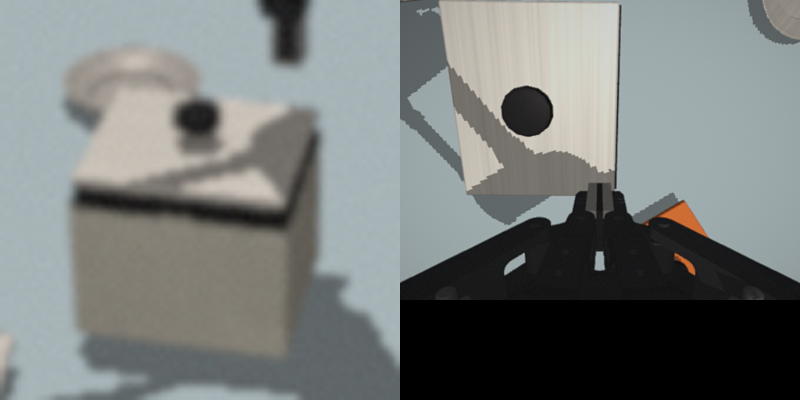

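The wrist view now shows the whole lid and knob. I'll read the corner heights and lid position from its depth.

```bash
cat >> h.py <<'E'
def lidfit(tag):
    P=cloud(load(tag)).reshape(-1,3);l=P[:,:2]-c;x=l@X;y=l@Y
    m=(abs(x)<.075)&(abs(y)<.065)&(np.hypot(x,y)>.024)&(P[:,2]>.105)&(P[:,2]<.15)
    A=np.c_[x,y,np.ones(len(x))];k=np.where(m)[0]
    for _ in range(4):
        s=np.linalg.lstsq(A[k],P[k,2],rcond=None)[0];k=k[abs(A[k]@s-P[k,2])<.003]
    print(tag,'n',len(k),'corner z',{n:round(float(s@[a,b,1]),4) for n,a,b in(('A',-.057,.047),('B',.057,.047),('C',.057,-.047),('D',-.057,-.047))},'ext x',np.percentile(x[k],[.5,99.5]).round(4),'y',np.percentile(y[k],[.5,99.5]).round(4))
    kn=(np.hypot(x,y)<.03)&(P[:,2]>s[2]+.019)&(P[:,2]<s[2]+.03);print('knob lid xy',x[kn].mean().round(4),y[kn].mean().round(4))
E
python3 - <<'E'
from h import *
lidfit('w3')
E
```

```text
w3 n 45698 corner z {'A': 0.1307, 'B': 0.1309, 'C': 0.1309, 'D': 0.1306} ext x [-0.0669  0.0662] y [-0.0564  0.0577]
knob lid xy -0.0005 0.0012
```

The lid centre agrees with my pose to about 1 mm. The lid has rocked back onto the three high pads, as expected. Pressing B.

apply_moves(moves=[0, -0.005, 0, 0.014, 0, 0, 0, 0, -0.001, 0, 0.014, 0, 0, 0, 0, 0, 0, 0.005, 0, 0, 0, 0, 0, 0, 0.004, 0, 0, 0, 0, 0, 0, 0.004, 0, 0, 0, 0, 0, 0, 0.004, 0, 0, 0, 0, 0, 0, 0.004, 0, 0, 0, 0, 0, 0, 0.004, 0, 0, 0])

```text
clock: 5.88
position: [0.5682, 0.221, 0.1224]
ee_rot: [0.004, 0.159, 0.987, 0.002]
contact_force: [-1.7, -1.9, 9.2]
width: -0.0003
```

```bash
python3 - <<'E'
from h import *
delta('B',.120)
E
```

```text
t 5.8833 pos [0.5682 0.221  0.1224] F [-1.7 -1.9  9.2] w -0.0003 tilt [ 0.009  0.002 -1.   ] xaxis [-0.949  0.314 -0.008]
B [0.5744 0.2173 0.12  ] tool delta [-0.007  -0.0017  0.0025]
```

apply_moves(moves=[0, 0, 0, -0.012, 0.001, 0.004, 0, 0, -0.007, -0.001, -0.002, 0.001, 0.004, 0, 0, -0.002, 0, 0, 0, 0, 0, 0, 0, 0, 0.006, 0, 0, 0, 0, 0, 0, 0.005, 0, 0, 0, 0, 0, 0, 0.004, 0, 0, 0, 0, 0, 0, 0.004, 0, 0, 0, 0, 0, 0, 0.004, 0, 0, 0])

```text
clock: 6.55
position: [0.5763, 0.2182, 0.1214]
ee_rot: [0.003, 0.158, 0.987, 0.002]
contact_force: [-8.8, -2.8, 31.7]
width: 0.0002
```

```bash
python3 - <<'E'
from h import *
delta('B',.120)
E
```

```text
t 6.55 pos [0.5763 0.2182 0.1214] F [-8.8 -2.8 31.7] w 0.0002 tilt [ 0.006  0.004 -1.   ] xaxis [-0.95   0.312 -0.005]
B [0.5744 0.2173 0.12  ] tool delta [ 0.0015 -0.0015  0.0014]
```

apply_moves(moves=[0, 0, 0, 0.003, 0, 0, 0, 0, 0, 0, 0.003, 0, 0, 0, 0, 0, 0, -0.025, 0, 0, 0, 0, 0, 0, -0.025, 0.004, 0.003, 0, 0, 0, -0.03, 0, 0, 0, 0, 0, 0, -0.035, 0, 0, 0, 0, 0, 0, -0.027, 0, 0, 0, 0, 0, 0, 0, 0, 0, 0, 0])

```text
clock: 7.22
position: [0.5443, 0.1296, 0.1701]
ee_rot: [0.001, 0.155, 0.988, 0.0]
contact_force: [-0.5, -0.0, -0.5]
width: 0.0
```

```bash
python3 - <<'E'
from h import *
grab('wrist','w4');delta('C',.133);lidfit('w4')
E
```

```text
t 7.2667 pos [0.5452 0.1314 0.1701] F [ 0.2  0.7 -0.4] w 0.0 tilt [ 0.002  0.003 -1.   ] xaxis [-0.952  0.307 -0.001]
C [0.5445 0.1303 0.133 ] tool delta [ 0.0004 -0.0014  0.0371]
w4 n 41062 corner z {'A': 0.1212, 'B': 0.1213, 'C': 0.1318, 'D': 0.1318} ext x [-0.0645  0.0667] y [-0.056   0.0577]
knob lid xy -0.0001 0.0025
```

View pics/w4.png

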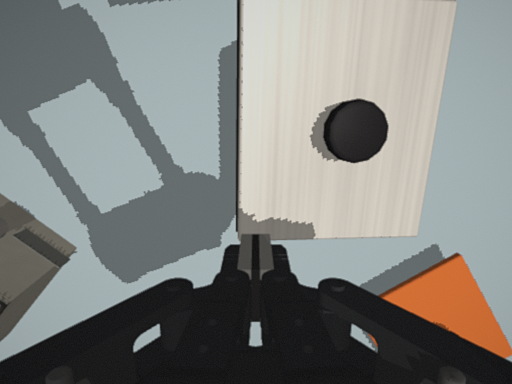

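The wrist view shows the lid with its A/B edge now 10.5 mm lower. The fingertip is over C at (255,237). Pressing C.

apply_moves(moves=[0, 0, -0.001, 0.016, 0, 0, 0, 0, -0.001, 0, 0.014, 0, 0, 0, 0, -0.001, 0, 0.003, 0, 0, 0, 0, 0, 0, 0.004, 0, 0, 0, 0, 0, 0, 0.004, 0, 0, 0, 0, 0, 0, 0.004, 0, 0, 0, 0, 0, 0, 0.004, 0, 0, 0, 0, 0, 0, 0.004, 0, 0, 0])

```text
clock: 7.93
position: [0.5491, 0.1309, 0.1211]
ee_rot: [0.002, 0.154, 0.988, -0.0]
contact_force: [-11.0, -2.4, 38.7]
width: -0.0001
```

```bash
python3 - <<'E'
from h import *
delta('C',.120)
E
```

```text
t 7.9333 pos [0.5491 0.1309 0.1211] F [-11.   -2.4  38.7] w -0.0001 tilt [ 0.005 -0.001 -1.   ] xaxis [-0.953  0.304 -0.005]
C [0.5445 0.1303 0.12  ] tool delta [ 0.0042 -0.002   0.001 ]
```

apply_moves(moves=[0, 0, 0, -0.025, 0, 0, 0, 0, 0, 0, -0.025, 0, 0.005, 0, 0, 0.035, 0, 0, 0, 0, 0, 0, 0.035, 0, 0, 0, 0, 0, 0, 0.03, 0, 0, 0, 0, 0, 0, 0.012, 0, 0, 0, 0, 0, 0, 0, 0, 0, 0, 0, 0, 0, 0, 0, 0, 0, 0, 0])

```text
clock: 8.6
position: [0.4441, 0.1706, 0.1763]
ee_rot: [0.005, 0.152, 0.988, 0.003]
contact_force: [-0.1, -0.8, -0.1]
width: 0.0001
```

```bash
python3 - <<'E'
from h import *
grab('side','s5');delta('D',.133)
cv2.imwrite('pics/c_s5.png',cv2.resize(cv2.imread('pics/s5.png')[130:215,190:275],(500,500),interpolation=2))
E
```

```text
t 8.65 pos [0.4444 0.1705 0.1763] F [-0.1  0.6  0.3] w 0.0001 tilt [ 0.01   0.004 -1.   ] xaxis [-0.953  0.301 -0.008]
D [0.4386 0.1667 0.133 ] tool delta [ 0.0048 -0.0057  0.0432]
```

View pics/c_s5.png

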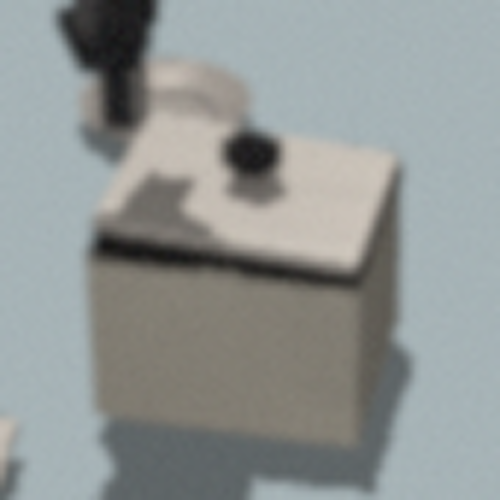

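Side view: only the left (D) corner still stands up; the gap at crop (100,245) is wider than at (360,275). Pressing D.

apply_moves(moves=[0, 0.003, -0.004, 0.018, 0.003, 0.004, 0, 0, 0.001, -0.002, 0.016, 0.003, 0.004, 0, 0, 0, 0, 0.005, 0, 0, 0, 0, 0, 0, 0.004, 0, 0, 0, 0, 0, 0, 0.004, 0, 0, 0, 0, 0, 0, 0.004, 0, 0, 0, 0, 0, 0, 0.004, 0, 0, 0, 0, 0, 0, 0.003, 0, 0, 0])

```text
clock: 9.32
position: [0.4479, 0.166, 0.1202]
ee_rot: [0.001, 0.154, 0.988, 0.001]
contact_force: [-9.9, -2.0, 35.9]
width: 0.0002
```

```bash
python3 - <<'E'
from h import *
delta('D',.120)
E
```

```text
t 9.3167 pos [0.4479 0.166  0.1202] F [-9.9 -2.  35.9] w 0.0002 tilt [ 0.002  0.002 -1.   ] xaxis [-0.952  0.305 -0.002]
D [0.4386 0.1667 0.12  ] tool delta [ 0.0091 -0.0022  0.0002]
```

The press landed 9 mm inboard of D, so I'll re-press directly over the pad.

apply_moves(moves=[0, 0, 0, -0.014, 0, 0, 0, 0, 0.008, -0.001, -0.002, 0, 0, 0, 0, 0.003, 0, 0, 0, 0, 0, 0, 0.001, 0, 0.007, 0, 0, 0, 0, 0, 0, 0.005, 0, 0, 0, 0, 0, 0, 0.004, 0, 0, 0, 0, 0, 0, 0.004, 0, 0, 0, 0, 0, 0, 0.003, 0, 0, 0])

```text
clock: 9.98
position: [0.4393, 0.1693, 0.1203]
ee_rot: [0.004, 0.155, 0.988, 0.002]
contact_force: [-9.0, -1.3, 32.6]
width: -0.0003
```

```bash
python3 - <<'E'
from h import *
delta('D',.120)
E
```

```text
t 9.9833 pos [0.4393 0.1693 0.1203] F [-9.  -1.3 32.6] w -0.0003 tilt [ 0.009  0.003 -1.   ] xaxis [-0.952  0.306 -0.008]
D [0.4386 0.1667 0.12  ] tool delta [-0.0001 -0.0026  0.0002]
```

apply_moves(moves=[0, 0, 0, -0.025, 0, 0, 0, 0, 0, 0, -0.03, 0, 0, 0, 0, -0.02, 0, -0.03, 0, 0, 0, 0, -0.035, 0.015, -0.01, 0, 0, 0, 0, -0.035, 0.015, 0, 0, 0, 0, 0, -0.035, 0.01, 0, 0, 0, 0, 0, 0, 0, 0, 0, 0, 0, 0, 0, 0, 0, 0, 0, 0])

```text
clock: 10.65
position: [0.5716, 0.1681, 0.2139]
ee_rot: [0.001, 0.154, 0.988, 0.001]
contact_force: [0.6, -0.1, -0.8]
width: 0.0001
```

```bash
python3 - <<'E'
from h import *
grab('wrist','w6');grab('side','s6');grab('top','t6');delta('C',.120);lidfit('w6');lidfit('s6');lidfit('t6');lidfit('side0')
cv2.imwrite('pics/c_6.png',np.hstack([cv2.resize(cv2.imread('pics/s6.png')[130:215,190:275],(400,400),interpolation=2),np.vstack([cv2.resize(cv2.imread('pics/w6.png'),(400,300)),np.zeros((100,400,3),np.uint8)])]))
E
```

```text
t 10.8 pos [0.5696 0.1681 0.2142] F [-0.5 -0.2  0.1] w 0.0 tilt [ 0.001  0.001 -1.   ] xaxis [-0.953  0.304 -0.001]
C [0.5445 0.1303 0.12  ] tool delta [ 0.0125 -0.0437  0.0942]
w6 n 28254 corner z {'A': 0.1198, 'B': 0.1201, 'C': 0.1201, 'D': 0.1198} ext x [-0.0631  0.0675] y [-0.0561  0.058 ]
knob lid xy 0.0005 0.0009
s6 n 524 corner z {'A': 0.1232, 'B': 0.1229, 'C': 0.1198, 'D': 0.1201} ext x [-0.0697  0.0655] y [-0.0598  0.0576]
knob lid xy -0.0012 -0.0035
t6 n 703 corner z {'A': 0.1193, 'B': 0.1198, 'C': 0.1193, 'D': 0.1188} ext x [-0.0593  0.0675] y [-0.0601  0.0552]
knob lid xy nan nan
side0 n 266 corner z {'A': 0.1351, 'B': 0.1331, 'C': 0.1264, 'D': 0.1284} ext x [-0.07    0.0654] y [-0.0568  0.0568]
knob lid xy -0.0015 -0.0043h.py:29: RuntimeWarning: Mean of empty slice.
  kn=(np.hypot(x,y)<.03)&(P[:,2]>s[2]+.019)&(P[:,2]<s[2]+.03);print('knob lid xy',x[kn].mean().round(4),y[kn].mean().round(4))
  ret = ret.dtype.type(ret / rcount)
```

View pics/c_6.png

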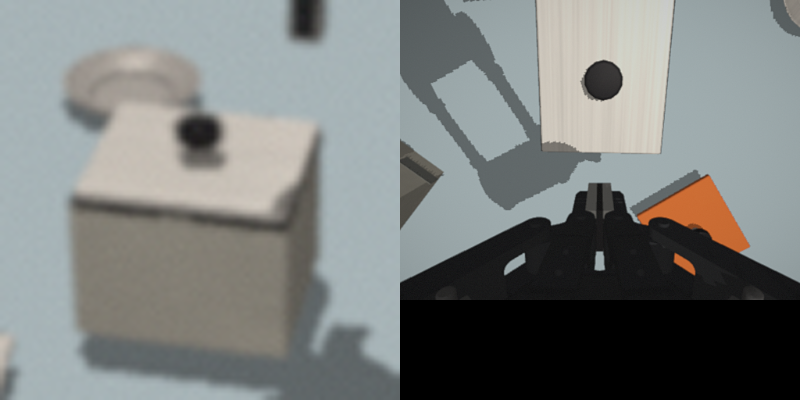

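The wrist depth puts all four corners at 0.1198–0.1201, a drop of about 10.8–10.9 mm each against the 11 mm expected. The side view shows an even, thin seal line, and the gripper is clear. Handing in.

```bash
python3 - <<'E'
from h import *
print(workorder.sign_off())
E
```

```text
the job is handed in; nothing more can be done
None
```

I pressed the round-knob lid down one corner at a time, going round in turn with the fingers shut, until it lay flat on the rim, then handed the job in. No verdict came back. The other chamber, the orange lid and the small lid were not touched.

**Presses:** end-of-call readings went up to 25 N at the first corner and 32–39 N at the other three, above the suggested 20 N. The clock was about 10.8 s at hand-in, with the arm clear of everything.

**Last checks:**
- **Wrist depth:** all four corners are at 0.1198–0.1201 m. That is 10.8–10.9 mm below the start, against the 11 mm expected.
- **Side picture:** the seal line is thin and even all round.

**What disagreed:**
- **Lid centre:** the top camera put the lid centre about 5 mm off the wrist view. I used the wrist view, and the later knob position and plate edges agreed with it to 1–2.5 mm.
- **Off-target presses:** my first press at the second corner landed about 7 mm off the pad and at the fourth about 9 mm off. I pressed both again directly over the pad.
- **Side depth:** the side camera's coarse depth shows about 3 mm of tilt across the lid. It showed a larger tilt the same way at the start, when the wrist and top views showed the lid level, so I did not rely on it.

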